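Find the weak contact finger of a charging dock and lock out its bay

TASK

Gently press the tip of each spring contact finger on the opened charging dock down onto its stop for a moment, the blue bay first, then the white, then the orange, and feel which of the three is clearly softer than the other two. Then lock out only that bay by pushing its red slide fully home towards the finger's clamped end, and let go. Never press on anything harder than 25 N, leave the other two slides where they are, and do not shift the things lying around.

Things in the scene. Friction and masses are not known exactly. Their poses are not given: they have to be found in the camera images.
- dock: Black charging dock, cover off, fixed: base 240 x 500 x 30 mm (x, y, z), origin at the centre of its underside; +x points from the fingers' free tips to their clamps (and the grey 62 mm high upstand). Three alike bays 110 mm apart along y, each on a coloured plate, in any order. Bay origins lie 40 mm to -x of the dock's origin. Each bay has one brass finger and one red slide: see the three bays.
- bay_blue: Blue bay plate, 150 x 104 x 3 mm, axes parallel to the dock's; origin on its underside (30 mm above the table), straight below the button at the finger's tip. Finger, in every bay: brass blade 18 mm wide, 3 mm thick, clamped at x +75 mm, rising to its free end at x -12 mm; at x 0 a copper button 12 mm across, top at rest nominally 54 mm above the origin; it goes down 10 mm onto the stop post.
- bay_white: White bay plate, size and origin as the blue one. Slide, in every bay: red tab 14 x 18 mm (x, y), 30 mm tall, its centre at x -8 mm, y +46 mm of the bay's origin when out; its top nominally 47 mm and the grey track under it nominally 17 mm above the origin. It is pushed 25 mm in +x (away from the free tip, towards the clamp) to its end, against about 3 N of friction.
- bay_orange: Orange bay plate, size and origin as the blue one. In every bay, the true heights of finger, stop, track and tab together differ from nominal by up to 4 mm up or down, each bay otherwise; these heights are not measured and must be felt for.
- leaf_k (a joint): Bending of one finger, rad: 0 at rest, 0.134 with its tip on the stop. Lettered by serial number, not by place: which bay holds leaf_k is not known beforehand. Two of the three fingers need about 8 N at the button to reach the stop, the weak one about half; force rises evenly from zero. Beyond the stop they do not yield.
- slide_1 (a joint): Travel of the red slide of one bay, m; its number tells nothing about the bay's place, colour or finger: 0 to 0.003 at the start (out, bay in use), 0.025 fully home (locked out). It stays where it is left.
- leaf_t (a joint): Bending of one finger, rad: 0 at rest, 0.134 with its tip on the stop. Lettered by serial number, not by place: which bay holds leaf_t is not known beforehand. Two of the three fingers need about 8 N at the button to reach the stop, the weak one about half; force rises evenly from zero. Beyond the stop they do not yield.
- slide_2 (a joint): Travel of the red slide of one bay, m; its number tells nothing about the bay's place, colour or finger: 0 to 0.003 at the start (out, bay in use), 0.025 fully home (locked out). It stays where it is left.
- leaf_m (a joint): Bending of one finger, rad: 0 at rest, 0.134 with its tip on the stop. Lettered by serial number, not by place: which bay holds leaf_m is not known beforehand. Two of the three fingers need about 8 N at the button to reach the stop, the weak one about half; force rises evenly from zero. Beyond the stop they do not yield.
- slide_3 (a joint): Travel of the red slide of one bay, m; its number tells nothing about the bay's place, colour or finger: 0 to 0.003 at the start (out, bay in use), 0.025 fully home (locked out). It stays where it is left.
- pack_a: Bystander: black battery pack 75 x 66 x 52 mm, loose on the dock's +y end, 210 mm from the dock's centre. Origin at the centre of its underside.
- screwdriver: Bystander: screwdriver 170 mm long, loose on the dock's -y end, 212 mm from the dock's centre, lying along the dock's x.
- pack_b: Bystander: a second battery pack, 75 x 66 x 52 mm, loose on the table to the left. Origin at the centre of its underside.
- flask: Bystander: blue drinking flask, 72 mm across, 220 mm tall, standing on the table. Origin at the centre of its underside.
- can: Bystander: aluminium drinks can, 66 mm across, 120 mm tall, standing on the table. Origin at the centre of its underside.
- phone: Bystander: black phone 150 x 72 x 9 mm lying on the table to the right. Origin at the centre of its underside.

How it is judged:
On the way, in this order (a step that is already met when the one before it is completed fails the run):
1. the finger of the blue bay is pressed onto its stop (within 0.75 mm) and held there for 0.2 s (horizontal distance between the grasp point and bay_blue below 0.045 m and value of joint any of leaf_k, leaf_t, leaf_m above 0.124 rad), for 0.2 s.
2. the finger of the white bay is pressed onto its stop (within 0.75 mm) and held there for 0.2 s (horizontal distance between the grasp point and bay_white below 0.045 m and value of joint any of leaf_k, leaf_t, leaf_m above 0.124 rad), for 0.2 s.
3. the finger of the orange bay is pressed onto its stop (within 0.75 mm) and held there for 0.2 s (horizontal distance between the grasp point and bay_orange below 0.045 m and value of joint any of leaf_k, leaf_t, leaf_m above 0.124 rad), for 0.2 s.
4. then the red slide of the bay with the weak finger is pushed home (over 20 of its 25 mm) (value of joint slide_2 above 0.02 m), for 0.2 s.
At the end, for the whole second after the job is handed in: the slide of the bay with the weak finger is home (over 20 mm of its 25 mm travel), the other two slides are out (under 6 mm), and all three fingers have sprung back (under 0.02 rad) (value of joint slide_2 above 0.02 m and value of joint each of slide_1, slide_3 below 0.006 m and value of joint each of leaf_k, leaf_t, leaf_m below 0.02 rad); the robot touches nothing.
It fails at once if the robot presses on anything with more than 25 N (contact force between any of the fingers, the arm and anything else above 25 N).
It fails at once if the slide of a sound bay is pushed in (over 8 mm) (value of joint any of slide_1, slide_3 above 0.008 m).
It fails at once if a bystander is shifted by more than 20 mm (distance of any of pack_a, screwdriver, pack_b, flask, can, phone from where it was at the start of the episode above 0.02 m).
It also fails if it takes over 61 s, if anything falls off the work surface, if the arm or the gripper's body presses on something with over 40 N, if the wrist force passes 120 N, or if a joint passes its speed limit or range.

ROBOT

A 7-joint arm with a two-finger parallel gripper is mounted at the origin on the work surface. World frame = base frame: x ahead of the robot, y to its left, z up, the work surface at z = 0. Lengths are in m, angles in rad, forces in N, time in s.
With the tool pointing down it reaches from about 0.4 to 0.9 m from the base axis. Payload 5.6 kg.
Tool frame: the origin (TCP) lies midway between the tips of the shut fingers; the grasp point (between the pads) lies 19 mm behind it; z points along the fingers, y is the line along which they close (so a half turn about z gives the same grasp; the last joint's range is limited). The gripper opens to 92 mm and grips with 3 to 60 N. Pads are 20 mm wide; open, the fingers measure 128 mm over their backs; the gripper's body (75 mm by 189 mm) begins 69 mm behind the grasp point.
Start: joints at [-1.39, 0.468, -0.012, 1.603, 0.006, 1.071, -0.056], TCP at [0.144, 0.634, 0.215] pointing down, gripper open.
Joint ranges: [-2.53, 2.53], [-0.31, 2.02], [-1.57, 1.55], [0.28, 2.44], [-1.29, 4.43], [0.15, 1.84], [-2.92, 2.92]. Speed limits (rad/s): [2.57, 2.57, 3.14, 3.14, 3.14, 3.14, 3.14].

INTERFACE

Orientations are given as a 3x3 rotation matrix whose columns are the frame's x, y, z axes.
In Python, from station import env, effector, solver, viewer, workorder, search_frame, tip_of gives the robot as it stands. Calls block until the motion is done:
- env.reach(position, orientation): joint-space move of the TCP to a pose.
- env.movel(position, frame=None, rate=0.15): straight line of the TCP; frame=None keeps the orientation; rate is the mean speed in m/s.
- env.goto_joints(angles): joint-space move.
- effector.release() and effector.grasp(squeeze=None): open the fingers fully, or close them until they stop; squeeze is the grip in N (None keeps the last).
- env.pause(seconds).
- solver.inverse_kinematics(position, orientation): joint angles nearest the present ones, or None.
- env.sense(): the state.
- viewer.read_camera(name): name is "scene" or "top"; returns (picture, depth): 420x560x3 uint8, red, green, blue; 420x560 float32, m along the optical axis (not along the pixel's ray), 0 where there is no reading.
- viewer.camera_info(name): a dict with "intrinsics" (3x3 intrinsics, pixels), "eye" and "rotation" of the camera in the world. Camera axes: x right, y up, looking along -z (the intrinsics and any distortion apply to the point x, -y, -z); pixel columns grow to the right and rows downward; lengths in m; the calibration is good to about 2 mm. A picture is of the moment at which its call begins. camera_info takes no time and is no camera call.
A pose or a line that the arm cannot do raises env.PlanningError and nothing moves.
- workorder.finish_job(): hands the job in; it is judged then, once.
Trained networks look in the newest picture that a camera, given by its name, has taken for a name from the list of things; names that differ only in an ending like _2 or _b are one class to them, and where a whole thing is asked for, a point or a joint stands for the part that bears it (a point fixed in the world has none). Each returns a list of dicts, best first, with "score" (0 to 1); they miss things now and then, are a little off and sometimes report something else, mostly with a low value. They report only what shows in the picture. A call takes as long as a camera call.
- search_frame(camera, name): "at" ([x, y, z] in m, in world coordinates, good to about 4 mm: the middle of the surface that is visible of it).
- tip_of(camera, name): "at" ([x, y, z] in m, in world coordinates, good to about 4 mm: a listed point, or the origin of a listed thing).
The state is a dict: "t": time; "joint_positions": joint angles; "joint_velocities": joint speeds; "tau": joint torques, N m; "ee_pos": TCP position; "tcp_rot": TCP orientation; "wrist_force": force on the tool from outside, world axes, zero at the start; "moment": the same for the moment, N m; "gripper_width": finger opening in m; "grasp_force": force on a finger pad.
Only numpy, scipy, OpenCV 4.12 (cv2) and the standard library are available. Lean on these libraries where they do the work, as an engineer would, in place of code of your own. Each camera call takes 0.05 s, during which the arm holds its last target. There are 200 camera calls.

## Working session

There is one attempt and no reset: what is moved stays moved. The work goes in short steps, each a Python script; the robot and the scene stay as the last script left them, time stands still between calls to the robot, and variables do not carry over. Pictures are saved under pics/ and viewed, at most 10 in all, crops included, and the job is handed in when it is done.

```bash
mkdir -p pics; ls
python3 - <<'E'
from station import *
import cv2,numpy as np
for c in ("top","scene"):
    p,d=viewer.read_camera(c); cv2.imwrite(f"pics/{c}0.png",p[:,:,::-1]); np.savez(f"{c}0.npz",p=p,d=d)
    i=viewer.camera_info(c); print(c,i["intrinsics"],i["eye"],i["rotation"],[k for k in i])
    for n in ("dock","bay_blue","bay_white","bay_orange","slide_1","leaf_k","pack_a","screwdriver"):
        print(n,"S",[(np.round(r["at"],3),round(r["score"],2)) for r in search_frame(c,n)[:4]],"T",[(np.round(r["at"],3),round(r["score"],2)) for r in tip_of(c,n)[:4]])
s=env.sense(); print(s["t"],s["ee_pos"],s["tcp_rot"],s["wrist_force"])
E
```

```text
pics
top [[400.45044217   0.         283.45667528]
 [  0.         400.45044217 207.87177462]
 [  0.           0.           1.        ]] [0.37997362 0.00706439 1.16641679] [[-0.0181647   0.99434844 -0.10460027]
 [-0.9998152  -0.01872326 -0.00436048]
 [-0.00629429  0.10450173  0.99450479]] ['intrinsics', 'eye', 'rotation']
dock S [(array([0.333, 0.396, 0.049]), 0.64), (array([ 0.631, -0.08 ,  0.028]), 0.63)] T []
bay_blue S [(array([ 0.573, -0.173,  0.033]), 0.75)] T [(array([ 0.554, -0.196,  0.029]), 0.92), (array([0.564, 0.024, 0.029]), 0.18)]
bay_white S [(array([0.578, 0.046, 0.035]), 0.79)] T [(array([0.564, 0.026, 0.028]), 0.93), (array([ 0.591, -0.274,  0.031]), 0.4)]
bay_orange S [(array([ 0.58 , -0.063,  0.032]), 0.91), (array([0.333, 0.399, 0.046]), 0.34)] T [(array([ 0.559, -0.085,  0.03 ]), 0.62)]Traceback (most recent call last):
  File "<stdin>", line 7, in <module>
ValueError: it knows: bay_blue, bay_orange, bay_white, can, dock, flask, pack, phone, screwdriver
```

Run:
```python
from station import *
import cv2,numpy as np
p,d=viewer.read_camera("scene"); cv2.imwrite("pics/scene0.png",p[:,:,::-1]); np.savez("scene0.npz",p=p,d=d)
i=viewer.camera_info("scene"); print(i)
for n in ("bay_blue","bay_white","bay_orange","pack","flask","can"):
    print(n,[(np.round(r["at"],3),round(r["score"],2)) for r in tip_of("scene",n)[:3]])
p=np.load("top0.npz")["p"]
cv2.imwrite("pics/topcrop.png",cv2.resize(p[50:260,220:430][:,:,::-1],(600,600),interpolation=cv2.INTER_CUBIC))
s=env.sense(); print(s["t"],s["ee_pos"],s["tcp_rot"],s["wrist_force"])
```

```text
{'intrinsics': array([[546.93590339,   0.        , 276.78551372],
       [  0.        , 546.93590339, 198.88385469],
       [  0.        ,   0.        ,   1.        ]]), 'eye': array([ 1.47792175, -0.43085134,  0.97082792]), 'rotation': array([[ 0.40514468, -0.58352434,  0.70381612],
       [ 0.91420989,  0.26601228, -0.30570859],
       [-0.00883533,  0.76729187,  0.64123718]])}
bay_blue [(array([ 0.55 , -0.195,  0.03 ]), 0.83)]
bay_white [(array([0.562, 0.024, 0.027]), 0.77)]
bay_orange [(array([ 0.558, -0.083,  0.031]), 0.83)]
pack [(array([0.331, 0.402, 0.002]), 0.79), (array([0.61 , 0.143, 0.03 ]), 0.76)]
flask [(array([0.485, 0.467, 0.002]), 0.74)]
can [(array([ 0.629,  0.448, -0.002]), 0.73)]
0.85 [0.1443083  0.63380746 0.21462933] [[-9.75041445e-01  2.22022920e-01  5.74013372e-05]
 [ 2.22022924e-01  9.75041442e-01  8.74959852e-05]
 [-3.65425686e-05  9.80566246e-05 -9.99999995e-01]] [ 0.29633209 -0.13463299 -0.89911835]
```

View pics/top0.png

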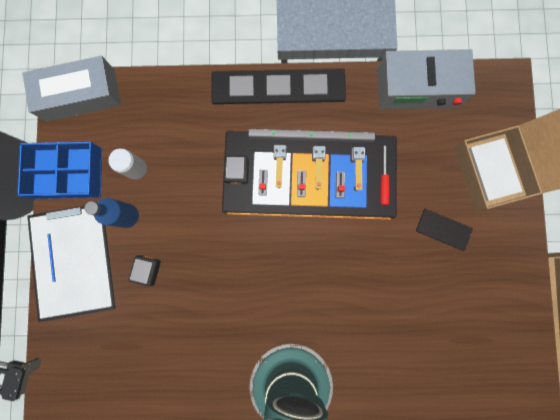

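View pics/scene0.png

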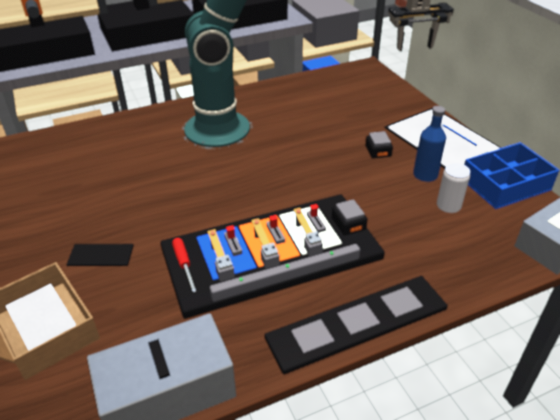

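The dock lies with its upstand away from the robot, at about rows 132–215, cols 225–397 of the top picture. From left to right the bays are white (272), orange (310) and blue (348). The red slides are to the left (+y) of each finger. Next I'll fit the frame and overlay the predicted points.

```bash
cat > h.py <<'E'
from station import *
import numpy as np, cv2
T={"white":(np.array([.563,.025]),1),"orange":(np.array([.5585,-.084]),0),"blue":(np.array([.552,-.1955]),-1)}
v=(T["white"][0]-T["blue"][0]); v/=np.linalg.norm(v)
Y=v; X=np.array([v[1],-v[0]]); C=sum(t[0] for t in T.values())/3
def pt(bay,x,y): return C+X*x+Y*(y+.11*T[bay][1])
def proj(cam,P):
    i=viewer.camera_info(cam); q=np.array(i["rotation"]).T@(np.array(P)-i["eye"]); q=q*[1,-1,-1]
    u=i["intrinsics"]@q; return u[:2]/u[2]
E
python3 - <<'E'
from h import *
print(C,X,Y)
for c,(r0,r1,c0,c1),k in (("top",(120,225,215,355+50),4),("scene",(190,310,155,390),3)):
    p=np.load(c+"0.npz")["p"][r0:r1,c0:c1][:,:,::-1]
    im=cv2.resize(p,None,fx=k,fy=k,interpolation=cv2.INTER_CUBIC)
    for b in T:
        for (x,y,z),col in (((0,0,.084),(255,0,255)),((-.012,0,.084),(0,255,0)),((-.015,.046,.077),(255,255,0)),((-.001,.046,.077),(255,255,0))):
            u=(proj(c,[*pt(b,x,y),z])-[c0,r0]+.5)*k
            cv2.circle(im,tuple(int(a) for a in u),3,col,1)
    cv2.imwrite(f"pics/{c}ov.png",im); print(im.shape)
E
```

```text
[ 0.55783333 -0.08483333] [ 0.99875798 -0.04982466] [0.04982466 0.99875798]
(420, 760, 3)
(360, 705, 3)
```

View pics/topov.png

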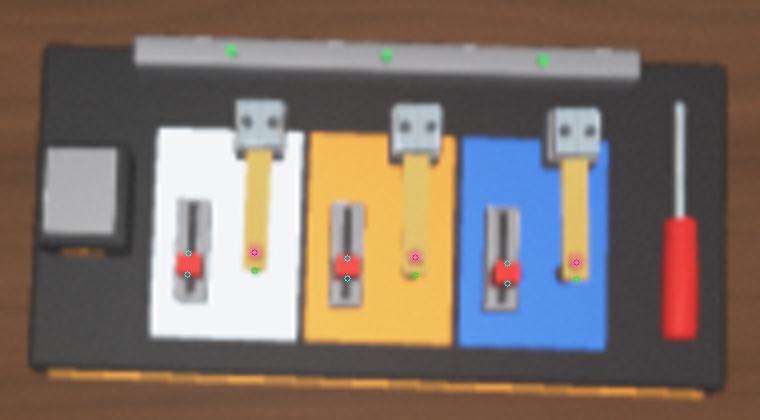

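View pics/sceneov.png

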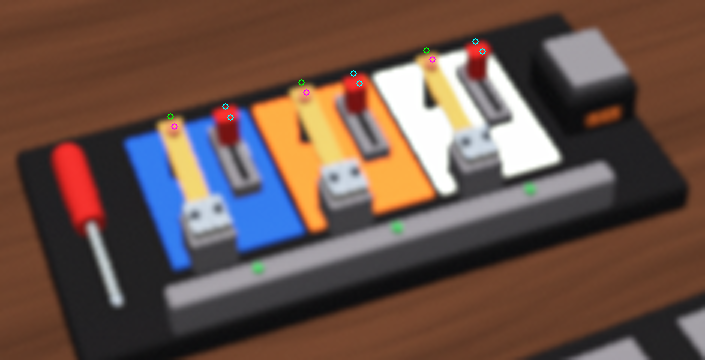

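The overlay fits: the magenta marks are on the button tips and the cyan marks on the tabs. Now I'll lift over the flask, shut the gripper and press blue.

```bash
cat >> h.py <<'E'
R=np.array([[-X[0],Y[0],0],[-X[1],Y[1],0],[0,0,-1.]])
def fz(n=1): return env.sense()["wrist_force"][2]
def press(b,x=0.0,ztop=.091,fmax=12.):
    env.movel([*pt(b,x,0),ztop],R,rate=.08); env.pause(.3); f0=fz(); log=[]; z=ztop; t0=env.sense()["t"]
    pf=0
    while z>.066:
        step=.001 if pf<3 else .0005
        z-=step; env.movel([*pt(b,x,0),z],R,rate=.02); env.pause(.03)
        s=env.sense(); f=s["wrist_force"][2]-f0; log.append((round(z*1e3,1),round(s["ee_pos"][2]*1e3,2),round(f,2))); pf=f
        if f>fmax: break
    env.pause(.35); s=env.sense(); print(b,"hold",s["wrist_force"][2]-f0,s["ee_pos"],"t",t0,s["t"]); print(log)
    env.movel([*pt(b,x,0),ztop+.02],R,rate=.08); print("end t",env.sense()["t"],fz()-f0)
E
python3 - <<'E'
from h import *
effector.grasp(5)
s=env.sense(); print(s["t"],s["gripper_width"])
env.movel([.144,.634,.34],rate=.2); 
env.reach([*pt("blue",0,0),.25],R); print(env.sense()["t"])
env.movel([*pt("blue",0,0),.11],R,rate=.12); print(env.sense()["t"],env.sense()["ee_pos"],fz())
press("blue")
E
```

```text
2.1917 0.00031975357519726914
6.2083
7.525 [ 0.55285182 -0.19495675  0.11074581] 0.3534824962064695
blue hold 12.25464617679234 [ 0.55223042 -0.19480925  0.0728544 ] t 8.2083 15.6417
[(90.0, np.float64(90.0), np.float64(-0.47)), (89.0, np.float64(88.95), np.float64(0.55)), (88.0, np.float64(87.95), np.float64(-0.26)), (87.0, np.float64(86.96), np.float64(0.73)), (86.0, np.float64(85.96), np.float64(0.53)), (85.0, np.float64(84.99), np.float64(0.26)), (84.0, np.float64(84.0), np.float64(1.15)), (83.0, np.float64(82.99), np.float64(1.83)), (82.0, np.float64(82.01), np.float64(1.52)), (81.0, np.float64(80.98), np.float64(1.53)), (80.0, np.float64(79.97), np.float64(2.23)), (79.0, np.float64(78.99), np.float64(2.23)), (78.0, np.float64(77.99), np.float64(3.07)), (77.5, np.float64(77.5), np.float64(3.48)), (77.0, np.float64(76.99), np.float64(3.13)), (76.5, np.float64(76.47), np.float64(3.11)), (76.0, np.float64(76.0), np.float64(4.7)), (75.5, np.float64(75.49), np.float64(4.09)), (75.0, np.float64(75.07), np.float64(5.56)), (74.5, np.float64(74.7), np.float64(7.39)), (74.0, np.float64(74.33), np.float64(7.58)), (73.5, np.float64(73.96), np.float64(8.83)), (73.0, np.float64(73.56), np.float64(10.04)), (72.5, np.float64(73.2), np.float64(10.66)), (72.0, np.float64(72.83), np.float64(13.15))]
end t 16.2833 0.29276199526334795
```

Blue looks weak: contact at about 85 mm, stop at about 75 mm with roughly 4.5 N there. Next white, then orange.

Run:
```python
from h import *
press("white",fmax=14)
```

```text
white hold 14.732274343402192 [0.56275868 0.02503635 0.07232243] t 19.4917 27.775
[(90.0, np.float64(89.94), np.float64(-1.84)), (89.0, np.float64(88.95), np.float64(-1.07)), (88.0, np.float64(87.94), np.float64(-1.12)), (87.0, np.float64(86.96), np.float64(-0.9)), (86.0, np.float64(85.95), np.float64(-1.03)), (85.0, np.float64(84.96), np.float64(-0.61)), (84.0, np.float64(84.0), np.float64(-0.34)), (83.0, np.float64(83.01), np.float64(-0.03)), (82.0, np.float64(82.01), np.float64(1.7)), (81.0, np.float64(80.99), np.float64(1.99)), (80.0, np.float64(79.95), np.float64(3.13)), (79.5, np.float64(79.46), np.float64(3.44)), (79.0, np.float64(78.96), np.float64(3.86)), (78.5, np.float64(78.51), np.float64(3.63)), (78.0, np.float64(78.0), np.float64(3.84)), (77.5, np.float64(77.53), np.float64(3.98)), (77.0, np.float64(77.02), np.float64(3.57)), (76.5, np.float64(76.58), np.float64(5.11)), (76.0, np.float64(76.07), np.float64(6.68)), (75.5, np.float64(75.58), np.float64(6.7)), (75.0, np.float64(75.12), np.float64(7.22)), (74.5, np.float64(74.63), np.float64(6.54)), (74.0, np.float64(74.17), np.float64(7.92)), (73.5, np.float64(73.69), np.float64(7.53)), (73.0, np.float64(73.26), np.float64(8.07)), (72.5, np.float64(72.95), np.float64(10.16)), (72.0, np.float64(72.64), np.float64(11.82)), (71.5, np.float64(72.31), np.float64(14.23))]
end t 28.4167 -1.0773570653593816
```

Run:
```python
from h import *
press("orange",fmax=14)
```

```text
orange hold 13.528822327989737 [ 0.55727864 -0.08487247  0.07320545] t 30.2667 38.2667
[(90.0, np.float64(89.96), np.float64(0.31)), (89.0, np.float64(88.96), np.float64(-0.83)), (88.0, np.float64(87.94), np.float64(-0.09)), (87.0, np.float64(86.98), np.float64(0.15)), (86.0, np.float64(85.97), np.float64(0.16)), (85.0, np.float64(84.96), np.float64(0.54)), (84.0, np.float64(84.02), np.float64(0.76)), (83.0, np.float64(83.02), np.float64(1.56)), (82.0, np.float64(82.01), np.float64(2.52)), (81.0, np.float64(80.96), np.float64(3.45)), (80.5, np.float64(80.47), np.float64(3.64)), (80.0, np.float64(79.98), np.float64(4.24)), (79.5, np.float64(79.49), np.float64(4.33)), (79.0, np.float64(79.0), np.float64(4.73)), (78.5, np.float64(78.51), np.float64(4.55)), (78.0, np.float64(78.02), np.float64(5.11)), (77.5, np.float64(77.56), np.float64(5.88)), (77.0, np.float64(77.07), np.float64(5.66)), (76.5, np.float64(76.59), np.float64(6.64)), (76.0, np.float64(76.08), np.float64(7.86)), (75.5, np.float64(75.63), np.float64(7.26)), (75.0, np.float64(75.15), np.float64(7.17)), (74.5, np.float64(74.65), np.float64(8.25)), (74.0, np.float64(74.19), np.float64(9.28)), (73.5, np.float64(73.81), np.float64(9.81)), (73.0, np.float64(73.52), np.float64(11.9)), (72.5, np.float64(73.21), np.float64(14.2))]
end t 38.9 -0.04553209762913632
```

Blue is the weak one: about 4.5 N at its stop, against about 8–9 N for white and orange. Its heights are about +1 mm from nominal, so I'll push its slide with the tip at mid-tab height.

Run:
```python
from h import *
b="blue"; y=.046; X3=np.array([*X,0]); z=.062
env.movel([*pt(b,-.037,y),.112],R,rate=.12)
env.movel([*pt(b,-.037,y),z],R,rate=.07); env.pause(.15)
f0=env.sense()["wrist_force"]; print(env.sense()["t"],f0)
log=[]; x=-.037
while x<.004:
    x+=.003 if x<-.006 else .001
    env.movel([*pt(b,x,y),z],R,rate=.025); s=env.sense(); f=-(s["wrist_force"]-f0)@X3
    ex=(s["ee_pos"][:2]-pt(b,0,y))@X
    log.append((round(x*1e3,1),round(ex*1e3,1),round(f,1)))
    if f>(9): break
env.pause(.25)
print(log,env.sense()["t"])
env.movel([*pt(b,x-.012,y),z],R,rate=.06)
env.movel([*pt(b,x-.012,y),.13],R,rate=.12); print(env.sense()["t"])
p,d=viewer.read_camera("scene"); cv2.imwrite("pics/after.png",cv2.resize(p[190:310,155:390][:,:,::-1],None,fx=3,fy=3))
```

```text
40.6833 [-0.31112746 -0.28755975 -0.12698937]
[(-34.0, np.float64(-33.7), np.float64(-0.7)), (-31.0, np.float64(-30.8), np.float64(-0.4)), (-28.0, np.float64(-27.8), np.float64(-0.3)), (-25.0, np.float64(-24.8), np.float64(0.1)), (-22.0, np.float64(-22.2), np.float64(-0.1)), (-19.0, np.float64(-19.2), np.float64(2.1)), (-16.0, np.float64(-15.9), np.float64(1.1)), (-13.0, np.float64(-12.7), np.float64(1.0)), (-10.0, np.float64(-9.6), np.float64(1.7)), (-7.0, np.float64(-6.6), np.float64(1.1)), (-4.0, np.float64(-3.6), np.float64(1.5)), (-3.0, np.float64(-3.0), np.float64(1.7)), (-2.0, np.float64(-2.0), np.float64(2.6)), (-1.0, np.float64(-0.9), np.float64(1.9)), (-0.0, np.float64(0.1), np.float64(2.5)), (1.0, np.float64(0.3), np.float64(4.2)), (2.0, np.float64(0.3), np.float64(7.7)), (3.0, np.float64(0.4), np.float64(8.8)), (4.0, np.float64(0.4), np.float64(11.4))] 45.8667
46.9333
```

View pics/after.png

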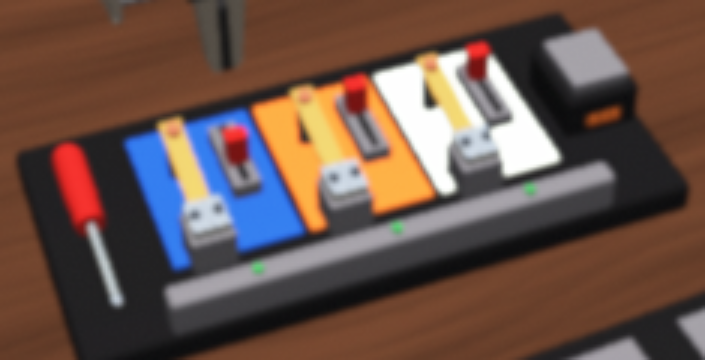

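The blue tab has moved to the clamp end of its track, at about (235,140). The other two slides are still out, and the gripper is clear of the dock.

```bash
python3 -c "
from station import *
print(workorder.finish_job())"
```

```text
the job is handed in; nothing more can be done
None
```

I pressed blue, white and orange in that order; blue was clearly the softest at about 4.5 N against 8–9 N, so I pushed only its slide to the end stop, let go and handed the job in (no verdict was shown).

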